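Test the freewheel of a sampling-line reel and wind its drum to the stop mark

ROBOT

A 6-joint arm with a two-finger parallel gripper is mounted at the origin on the work surface. World frame = base frame: x ahead of the robot, y to its left, z up, the work surface at z = 0. Lengths are in m, angles in rad, forces in N, time in s.
With the tool pointing down it reaches from about 0.375 to 0.9 m from the base axis. Payload 3.1 kg.
Tool frame: the origin (TCP) lies midway between the tips of the shut fingers; the grasp point (between the pads) lies 19 mm behind it; x points along the fingers, z is the direction in which the jaws open and shut, and the axes are right-handed (so a half turn about x gives the same grasp; the last joint's range is limited). The gripper opens to 85 mm and grips with 20 to 120 N. Pads are 22 mm wide; open, the fingers measure 114 mm over their backs; the gripper's body (76 mm by 85 mm) begins 54 mm behind the grasp point. The pads swing forward as they close: fully open they stand 13 mm farther back than shut.
Start: joints at [1.03, 0.527, 1.433, -0, 1.181, -0.178], TCP at [0.222, 0.584, 0.231] pointing down, gripper open.
Joint ranges: [-3.08, 3.08], [-0.75, 2.2], [0.22, 2.44], [-1.43, 4.57], [0, 2.65], [-2.85, 2.85]. Speed limits (rad/s): [2.79, 2.79, 3.14, 3.14, 3.14, 3.14].

INTERFACE

Orientations are given as a rotation vector (axis times angle).
In Python, from cell import robot, hand, inverse_kinematics, vision, telemetry gives the robot as it stands. Calls block until the motion is done:
- robot.movep(position, orientation): joint-space move of the TCP to a pose.
- robot.servo_line(position, orientation=None, velocity=0.15): straight line of the TCP; orientation=None keeps the orientation; velocity is the mean speed in m/s.
- robot.set_joints(angles): joint-space move.
- hand.let_go() and hand.close_gripper(grasp_force=None): open the fingers fully, or close them until they stop; grasp_force is the grip in N (None keeps the last).
- robot.wait(seconds).
- inverse_kinematics(position, orientation): joint angles nearest the present ones, or None.
- vision.snapshot(name): name is "scene" or "top" or "wrist"; returns a dict with "pixels" (480x640x3 uint8, red, green, blue), "camera_matrix" (3x3 intrinsics, pixels), "D" ([k1, k2, p1, p2, k3] as OpenCV has them; the pictures are not rectified), "R" (3x3) and "t" (3): a world point X has camera coordinates R X + t; the wrist camera has in their place "tool_from_camera" (4x4, takes a point from camera to tool coordinates, whose origin is the TCP and whose axes are the tool frame's). Camera axes: x right, y down, z forward; pixel columns grow to the right and rows downward; lengths in m; the calibration is good to about 2 mm. A picture is of the moment at which its call begins: read the wrist's pose just before it. There is no depth.
A pose or a line that the arm cannot do raises robot.Unreachable and nothing moves.
- robot.job_done(): hands the job in, once; it reports no verdict.
Trained networks look in a picture, given as the dict that the camera call returned (one of the last four; its "shot" number tells which), for a name from the list of things; names that differ only in an ending like _2 or _b are one class to them, and where a whole thing is asked for, a point or a joint stands for the part that bears it (a point fixed in the world has none). Each returns a list of dicts, best first, with "p" (0 to 1); they miss things now and then, are a little off and sometimes report something else, mostly with a low value. They report only what shows in the picture. A call takes as long as a camera call.
- vision.trace(target, picture): "region" (480x640 bool, what is visible of it).
- vision.mark_of(target, picture): "at" ([x, y, z] in m, in world coordinates, good to about 4 mm: a listed point, or the origin of a listed thing).
Readings, each from a call of its own:
- telemetry.read_time_s(): time.
- telemetry.read_qpos(): joint angles.
- telemetry.read_joint_velocities(): joint speeds.
- telemetry.read_effort(): joint torques, N m.
- telemetry.read_tcp_pos(): TCP position.
- telemetry.read_orientation(): TCP orientation.
- telemetry.read_ft_force(): force on the tool from outside, world axes, zero at the start.
- telemetry.read_wrist_torque(): the same for the moment, N m.
- telemetry.read_gripper_width(): opening from 0.0 (shut) to 1.0 (fully open).
Only numpy, scipy, OpenCV 4.12 (cv2) and the standard library are available. Lean on these libraries where they do the work, as an engineer would, in place of code of your own. Each camera call takes 0.05 s, during which the arm holds its last target. There are 200 camera calls.

TASK

Test the freewheel of the reel on the inclined stand, working it only by its crank: first turn the crank anticlockwise (the loose way, seen facing the drum) at least a quarter turn and check that the drum stays still. Then turn the crank clockwise, so that it catches and carries the drum round, until the drum's pointer stands in the middle of the gap between the two small posts. Let go of the crank, and leave the drum and the things lying around alone.

Things in the scene. Friction and masses are not known exactly. Their poses are not given: they have to be found in the camera images.
- stand: Fixed stand: grey base 240 x 300 mm; on it a plywood plate inclined 33 deg, low edge at the front (-x), high edge (165 mm up) at the back. Origin: under the base's centre, at table height; z up, x front to back. The reel's axle is square to the inclined plate, so it leans 33 deg from vertical towards the front; it leaves the plate 100 mm above the origin.
- drum: Bare aluminium drum, 150 mm diameter. Origin: on the axle at the inclined plate's surface; z along the axle, out of the drum's face; x towards its pointer. The face lies 52 mm up z and bears a ring of 16 pins (11 mm high, 30 mm from the axle). Stiff (0.2 N m): stays where left. Starts with the pointer 1.0 to 2.2 rad anticlockwise of the gap (seen facing the drum).
- roller (a point): Middle of the stand's fixed steel guide roller, a bar of 24 mm diameter and 270 mm length along the stand's y, 357 mm above the table, on two uprights (16 x 10 mm, 138 mm to either side). It hangs above the crank's grip at its starting place, so the grip there cannot be taken from straight above, only in line with the axle, from the stand's front.
- pointer_tip (a point): Top of the drum's pointer near its tip, 86 mm from the axle, 60 mm up the axle from the drum's origin. The pointer is a dark steel bar on the drum's rim, 8 mm wide and 8 mm high, 56 to 90 mm from the axle.
- gap (a point): Fixed point where pointer_tip has to come: midway between two brass posts on the plate, near its high edge; 86 mm from the axle and 60 mm above the plate. The posts are 8 mm thick, 64 mm long, parallel to the axle, 99 mm from it, with 20 mm clear between them.
- crank_grip (a point): Middle of the crank's black grip: a cylinder 26 mm in diameter, 58 mm long, parallel to the axle, 60 mm from it, spinning freely about itself. The point is 24 mm below the grip's top, 34 mm above its lower end, and 110 mm up the axle from the drum's origin. The arm's upper face is 36 mm below the point, the drum's face 58 mm below.
- crank (a joint): Turn of the crank in rad, 0 with the grip towards the gap, growing clockwise (seen facing the drum); no stops; starts within 0.35 of 0. Steel arm 20 mm wide, with a sprung pawl under its tail. Clockwise the pawl catches the drum's pins within 0.45 rad and carries the drum along (5 N at the grip); anticlockwise it clicks over them (1 N) and the drum stays, so an overshoot cannot be turned back.
- sampler: Bystander: green glass sampling bottle in a brass cage, 80 mm diameter, 256 mm tall, loose, standing 250 to 300 mm to the stand's right (-y). Origin under its base.
- calculator: Bystander: black pocket calculator 140 x 74 x 14 mm, loose, lying 235 to 270 mm to the stand's left (+y). Origin under its centre.
- tape_case: Bystander: closed black measuring-tape case 78 x 36 x 68 mm high, loose, standing 200 to 250 mm to the stand's left (+y), behind the calculator. Origin under its centre.

How it is judged:
On the way, in this order (a step that is already met when the one before it is completed fails the run):
1. the crank has been turned anticlockwise, the loose way, a quarter turn from its start (its grip 78 mm or more from where it began) while the drum stayed still (pointer tip moved less than 8 mm) (distance of crank_grip from where it was at the start of the episode above 0.078 m and distance of pointer_tip from where it was at the start of the episode below 0.008 m), for 0.2 s.
2. the crank, turned clockwise, has carried the drum's pointer to the middle of the gap (within 8 mm) (distance between pointer_tip and gap below 0.008 m), for 0.2 s.
At the end, for the whole second after the job is handed in: The drum's pointer tip rests within 8 mm of the middle of the gap, and drum and crank are still and released (distance between pointer_tip and gap below 0.008 m and angular speed of drum below 0.05 rad/s and velocity of joint crank between -0.05 and 0.05 rad/s); the robot touches nothing.
It fails at once if the drum is pushed directly instead of by the crank (more than 2 N) (contact force between any of the fingers, the arm and drum above 2 N).
It fails at once if a bystander is shifted by more than 20 mm or the sampler is tipped (distance of any of sampler, calculator, tape_case from where it was at the start of the episode above 0.02 m or angle between sampler's own z axis and vertical above 0.3 rad).
It also fails if it takes over 45 s, if anything falls off the work surface, if the arm or the gripper's body presses on something with over 40 N, if the wrist force passes 120 N, or if a joint passes its speed limit or range.

## Working session

There is one attempt and no reset: what is moved stays moved. The work goes in short steps, each a Python script; the robot and the scene stay as the last script left them, time stands still between calls to the robot, and variables do not carry over. Pictures are saved under pics/ and viewed, about 8 in all and at most 12, crops included, and the job is handed in when it is done.

```bash
ls; mkdir -p pics
python3 - <<'E'
from cell import robot, hand, vision, telemetry
import cv2, numpy as np
for cam in ("scene","top"):
    p=vision.snapshot(cam); cv2.imwrite(f"pics/{cam}0.png",p["pixels"][:,:,::-1])
    for n in ("stand","drum","roller","pointer_tip","gap","crank_grip","sampler","calculator","tape_case"):
        r=vision.mark_of(n,p); print(cam,n,[(np.round(a["at"],4).tolist(),round(a["p"],2)) for a in r[:2]])
print(telemetry.read_time_s(), telemetry.read_orientation(), telemetry.read_tcp_pos())
E
```

```text
pics
scene stand [([0.6307, -0.0181, -0.007], 0.83)]
scene drum [([0.632, -0.0128, 0.0963], 0.81)]
scene roller [([0.6244, -0.0118, 0.3548], 0.97)]
scene pointer_tip [([0.6123, 0.0765, 0.1374], 0.66)]
scene gap [([0.6716, -0.0281, 0.1927], 0.67)]
scene crank_grip [([0.623, -0.0232, 0.2218], 0.73)]
scene sampler [([0.4644, -0.2705, -0.0011], 0.79)]
scene calculator [([0.5954, 0.2768, -0.0031], 0.65), ([0.6321, -0.0149, -0.0015], 0.38)]
scene tape_case [([0.705, 0.1717, 0.0014], 0.86)]
top stand [([0.6325, -0.0112, -0.0013], 0.67)]
top drum [([0.6328, -0.0133, 0.1043], 0.56)]
top roller [([0.6349, -0.0146, 0.1039], 0.68), ([0.6295, -0.0121, 0.3578], 0.55)]
top pointer_tip [([0.6178, 0.0768, 0.1439], 0.61), ([0.7071, 0.1713, 0.0027], 0.53)]
top gap [([0.6707, -0.0273, 0.1956], 0.74)]
top crank_grip [([0.6267, -0.0189, 0.2243], 0.69)]
top sampler [([0.4662, -0.2775, 0.0009], 0.66), ([0.6724, -0.0278, 0.1921], 0.48)]
top calculator [([0.5961, 0.2816, 0.0008], 0.84)]
top tape_case [([0.7055, 0.1713, -0.0001], 0.83)]
1.0 [-0.93788287  1.35930556  0.93789769] [0.22176954 0.58429616 0.23131593]
```

View pics/scene0.png

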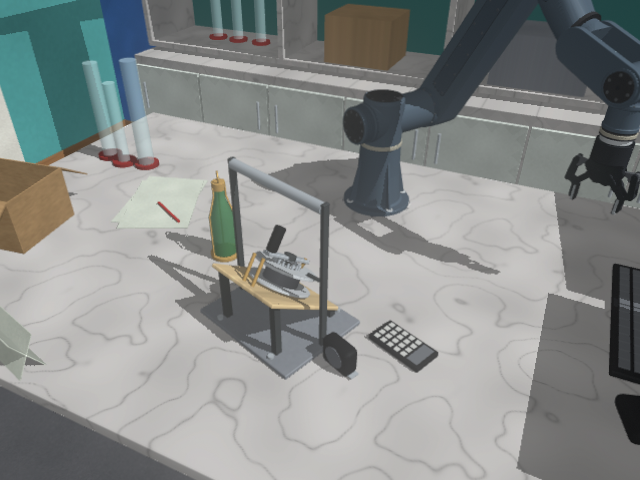

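View pics/top0.png

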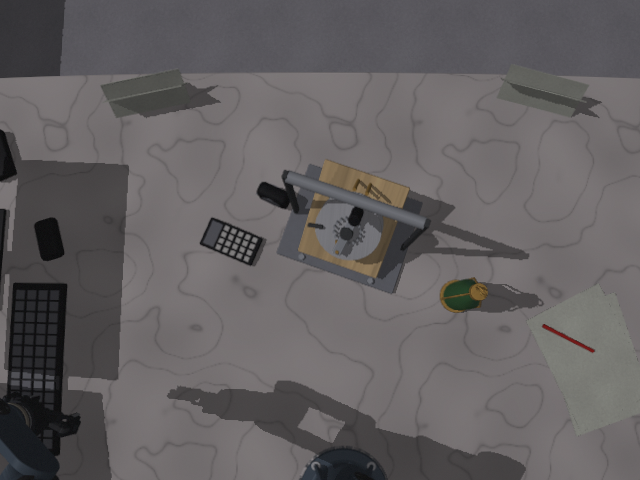

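The scene shows the stand yawed by about -0.33 rad, with the grip under the roller near (356,215) in the top view and the pointer on the left at (316,226). The bystanders lie clear to both sides. Next I fit the geometry and check the path with IK.

```bash
cat > h.py <<'E'
from cell import robot, hand, inverse_kinematics, vision, telemetry
import cv2, json, numpy as np
from scipy.optimize import least_squares
from scipy.spatial.transform import Rotation as Ro
T=np.radians(33)
def frame(x,y,psi):
    X=np.array([np.cos(psi),np.sin(psi),0]); Y=np.array([-X[1],X[0],0]); Z=np.array([0,0,1.])
    return np.array([x,y,.1]),np.cos(T)*X+np.sin(T)*Z,Y,-np.sin(T)*X+np.cos(T)*Z,X
def pts(p):
    O,u,Y,a,X=frame(*p[:3]); c=lambda t:np.cos(t)*u-np.sin(t)*Y
    return dict(stand=O-[0,0,.1],drum=O,roller=None,gap=O+.06*a+.086*u,crank_grip=O+.11*a+.06*c(p[3]),pointer_tip=O+.06*a+.086*c(p[4]))
def grip(p,t): return pts([*p[:3],t,0])["crank_grip"]
def ori(p,tilt,s=1):
    X=frame(*p[:3])[4];Y=frame(*p[:3])[2]
    x=np.sin(tilt)*X-np.cos(tilt)*np.array([0,0,1]); z=s*Y
    return Ro.from_matrix(np.c_[x,np.cross(z,x),z]).as_rotvec(),x
def fit(obs,p0=(.632,-.013,-.33,0,-1.5)):
    f=lambda p:np.concatenate([pts(p)[n]-v for n,v in obs])
    r=least_squares(f,p0,loss="soft_l1",f_scale=.004); return r.x,r.fun.reshape(-1,3)
def look(cams,names,n=1):
    o=[]
    for c in cams:
        for _ in range(n):
            s=vision.snapshot(c)
            for k in names:
                for d in vision.mark_of(k,s)[:1]:
                    if d["p"]>.5:o.append((k,np.array(d["at"])))
    return o
E
python3 - <<'E'
from h import *
N=("stand","drum","gap","crank_grip","pointer_tip")
o=look(("scene","top"),N,2); p,r=fit(o); print(p.round(4)); 
for (k,_),e in zip(o,r): print(k,(e*1e3).round(1))
json.dump(p.tolist(),open("p.json","w"))
for tilt in (33,40,45):
  for s in (1,-1):
    R,x=ori(p,np.radians(tilt),s)
    for t in (p[3],-1.7,1,2,3): 
        q=inverse_kinematics(grip(p,t)+.019*x,R); print(tilt,s,round(t,2),None if q is None else np.round(q,2))
    q=inverse_kinematics(grip(p,p[3])-.12*x,R); print("pre",None if q is None else np.round(q,2))
E
```

```text
[ 0.633  -0.015  -0.3033  0.0911 -1.7596]
stand [ 5.5 -1.1  2.5]
gap [-0.3 -1.2  2.1]
crank_grip [  -3.2   -3.1 -131.3]
pointer_tip [0.8 0.1 0.8]
stand [4.9 3.  3.7]
drum [2.5 0.4 1.8]
gap [0.3 0.6 0.2]
crank_grip [1.  3.  2.3]
pointer_tip [2.  0.  1.6]
stand [-0.8 -3.3  0.8]
drum [ 2.4  0.2 -2.8]
crank_grip [-1.   0.3 -1.4]
pointer_tip [-3.8 -0.9 -2.5]
stand [-2.  -1.3  0.6]
drum [-3.7  0.2 -1.3]
gap [0.7 0.5 2. ]
crank_grip [-5.   2.6 -0.3]
33 1 0.09 [-0.18  0.44  1.86 -0.26  0.27 -1.21]
33 1 -1.7 [-0.01  0.49  1.95 -0.83  0.22 -0.51]
33 1 1 [-0.27  0.43  1.96 -0.1   0.17 -1.45]
33 1 2 [-0.28  0.46  2.1  -1.23  0.01 -0.32]
33 1 3 [-0.15  0.5   2.14  4.03  0.11  0.81]
pre [-0.15  0.16  1.88 -0.16  0.53 -1.3 ]
33 -1 0.09 [-0.18  0.44  1.86 -0.26  0.27  1.93]
33 -1 -1.7 [-0.01  0.49  1.95 -0.83  0.22  2.64]
33 -1 1 [-0.27  0.43  1.96 -0.1   0.17  1.7 ]
33 -1 2 [-0.28  0.46  2.1  -1.23  0.01  2.82]
33 -1 3 [-0.15  0.5   2.14  4.03  0.11 -2.33]
pre [-0.15  0.16  1.88 -0.16  0.53  1.84]
40 1 0.09 [-0.17  0.45  1.94 -1.04  0.1  -0.43]
40 1 -1.7 [0.01 0.51 2.02 4.41 0.21 0.56]
40 1 1 [-0.2
[... 287 characters left out ...]
04  3.55  0.05 -1.95]
40 -1 2 [-0.28  0.49  2.18  3.22  0.23 -1.62]
40 -1 3 [-0.14  0.54  2.22  3.48  0.32 -1.77]
pre [-0.13  0.16  2.   -0.36  0.31  2.04]
45 1 0.09 [-0.16  0.47  2.    3.9   0.15  0.92]
45 1 -1.7 [0.02 0.54 2.07 3.95 0.32 1.02]
45 1 1 [-0.27  0.47  2.1   3.26  0.22  1.48]
45 1 2 [-0.28  0.53  2.24  3.19  0.41  1.55]
45 1 3 [-0.13  0.59  2.27  3.4   0.5   1.47]
pre [-0.12  0.17  2.08 -0.85  0.17 -0.6 ]
45 -1 0.09 [-0.16  0.47  2.    3.9   0.15 -2.22]
45 -1 -1.7 [ 0.02  0.54  2.07  3.95  0.32 -2.12]
45 -1 1 [-0.27  0.47  2.1   3.26  0.22 -1.66]
45 -1 2 [-0.28  0.53  2.24  3.19  0.41 -1.6 ]
45 -1 3 [-0.13  0.59  2.27  3.4   0.5  -1.67]
pre [-0.12  0.17  2.08 -0.85  0.17  2.54]
```

Run:
```python
from h import *
p=json.load(open("p.json"))
for tilt in (52,58):
  for s in (1,):
    R,x=ori(p,np.radians(tilt),s)
    for d in (0,.06,.1,.14):
        q=inverse_kinematics(grip(p,p[3])+(.019-d)*x,R); print(tilt,"pre",d,None if q is None else np.round(q,2))
    for t in np.arange(-1.8,3.3,.5):
        q=inverse_kinematics(grip(p,t)+.015*x,R); print(tilt,s,round(t,2),None if q is None else np.round(q,2))
for tilt in (20,26,30):
    R,x=ori(p,np.radians(tilt),1)
    for t in (p[3],-1.7,1,2,3): 
        q=inverse_kinematics(grip(p,t)+.019*x,R); print(tilt,round(t,2),None if q is None else np.round(q,2))
```

```text
52 pre 0 [-0.15  0.51  2.07  3.49  0.35  1.34]
52 pre 0.06 [-0.13  0.39  2.14  3.59  0.31  1.25]
52 pre 0.1 [-0.12  0.3   2.17  3.71  0.27  1.14]
52 pre 0.14 [-0.1   0.21  2.2   3.92  0.23  0.93]
52 1 -1.8 [0.05 0.59 2.15 3.69 0.54 1.3 ]
52 1 -1.3 [0.02 0.56 2.09 3.75 0.46 1.22]
52 1 -0.8 [-0.03  0.53  2.05  3.73  0.39  1.19]
52 1 -0.3 [-0.1   0.51  2.05  3.63  0.36  1.24]
52 1 0.2 [-0.17  0.5   2.08  3.45  0.36  1.37]
52 1 0.7 [-0.24  0.5   2.13  3.28  0.41  1.49]
52 1 1.2 [-0.28  0.53  2.2   3.18  0.5   1.55]
52 1 1.7 [-0.29  0.57  2.28  3.16  0.61  1.56]
52 1 2.2 [-0.25  0.62  2.33  3.2   0.72  1.56]
52 1 2.7 [-0.17  0.66  2.35  3.29  0.78  1.55]
52 1 3.2 [-0.07  0.66  2.32  3.4   0.76  1.52]
58 pre 0 [-0.15  0.56  2.12  3.39  0.56  1.44]
58 pre 0.06 [-0.12  0.45  2.21  3.44  0.54  1.41]
58 pre 0.1 [-0.1   0.37  2.26  3.49  0.52  1.37]
58 pre 0.14 [-0.08  0.28  2.3   3.56  0.48  1.31]
58 1 -1.8 [0.06 0.65 2.19 3.61 0.74 1.41]
58 1 -1.3 [0.04 0.61 2.14 3.63 0.65 1.36]
58 1 -0.8 [-0.02  0.58  2.11  3.59  0.58  1.34]
58 1 -0.3 [-0.09  0.56  2.1   3.5   0.55  1.38]
58 1 0.2 [-0.16  0.
[... 272 characters left out ...]
[-0.06  0.76  2.37  3.39  1.    1.57]
20 0.09 [-0.19  0.46  1.71 -0.07  0.62 -1.41]
20 -1.7 [-0.04  0.49  1.81 -0.18  0.52 -1.17]
20 1 [-0.28  0.44  1.81 -0.02  0.54 -1.53]
20 2 [-0.28  0.45  1.95 -0.02  0.4  -1.53]
20 3 [-0.17  0.47  2.   -0.14  0.33 -1.31]
26 0.09 [-0.18  0.45  1.78 -0.12  0.46 -1.36]
26 -1.7 [-0.03  0.48  1.88 -0.34  0.37 -1.  ]
26 1 [-0.27  0.43  1.88 -0.03  0.38 -1.51]
26 2 [-0.28  0.44  2.02 -0.04  0.22 -1.51]
26 3 [-0.16  0.48  2.06 -0.39  0.16 -1.06]
30 0.09 [-0.18  0.44  1.83 -0.18  0.35 -1.29]
30 -1.7 [-0.02  0.48  1.92 -0.55  0.27 -0.79]
30 1 [-0.27  0.43  1.93 -0.06  0.26 -1.49]
30 2 [-0.28  0.45  2.07 -0.12  0.1  -1.43]
30 3 [-0.15  0.49  2.11 -1.21  0.08 -0.24]
```

Run:
```python
from h import *
p=json.load(open("p.json"))
robot.set_joints([1.03,-0.1,1.8,0,1.0,-.178]); print(telemetry.read_tcp_pos())
robot.set_joints([0.6,-0.1,2.1,3.55,.45,1.3]); print(telemetry.read_tcp_pos())
R,x=ori(p,np.radians(54),1)
g=grip(p,p[3])+.004*frame(*p[:3])[3]
robot.movep(g+(.019-.13)*x,R)
print(telemetry.read_qpos().round(2),telemetry.read_time_s(),telemetry.read_gripper_width())
s=vision.snapshot("wrist"); cv2.imwrite("pics/w1.png",s["pixels"][:,:,::-1])
for k in ("crank_grip","pointer_tip","gap","drum"):
    print(k,[(np.round(a["at"],4).tolist(),round(a["p"],2)) for a in vision.mark_of(k,s)[:2]],pts(p)[k].round(4))
```

```text
[0.13278274 0.43654037 0.4273377 ]
[0.41381028 0.35563567 0.58910684]
[-0.1   0.24  2.23  3.72  0.31  1.13] 7.875 0.9985084662728517
crank_grip [([0.6208, -0.0159, 0.2241], 0.68), ([0.6151, 0.0771, 0.1386], 0.52)] [ 0.622  -0.0173  0.2248]
pointer_tip [([0.613, 0.0781, 0.14], 0.91)] [0.6141 0.0794 0.1415]
gap [([0.6678, -0.0277, 0.1972], 0.97)] [ 0.6706 -0.0268  0.1972]
drum [([0.6278, -0.0175, 0.0995], 0.58)] [ 0.633 -0.015  0.1  ]
```

View pics/w1.png

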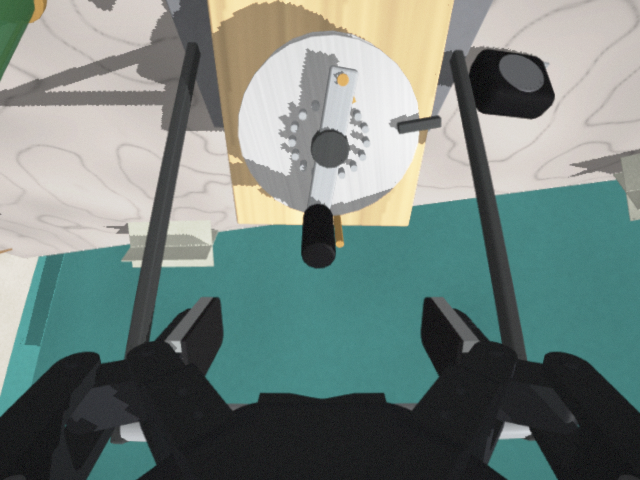

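The wrist view is upside down: the grip is centred between the fingers at (318,240), the pointer is at (418,124) and the hub is low. The camera hangs on the drum side, so I check its clearance before going in.

Run:
```python
from h import *
s=vision.snapshot("wrist"); M=np.array(s["tool_from_camera"]); print(M.round(3))
N=("stand","drum","gap","crank_grip","pointer_tip")
o=[(k,v) for k,v in look(("scene","top","wrist","wrist"),N,2) if k!="stand"]
p,r=fit(o); print(p.round(4))
for (k,_),e in zip(o,r): print(k,(e*1e3).round(1))
json.dump(p.tolist(),open("p.json","w"))
O,u,Y,a,X=frame(*p[:3])
for sg in (1,-1):
    R,x=ori(p,np.radians(54),sg); A=Ro.from_rotvec(R).as_matrix()
    for t in (0,-1.7,1.5,3):
        c=grip(p,t)+.004*a+.019*x+A@M[:3,3]; d=c-O
        print(sg,t,"cam",c.round(3),"along axle",(d@a).round(3),"u",(d@u).round(3), "Y",(d@Y).round(3))
print(telemetry.read_time_s())
```

```text
[[ 0.001 -0.267  0.964 -0.143]
 [ 0.001 -0.964 -0.267  0.068]
 [ 1.     0.001 -0.001 -0.   ]
 [ 0.     0.     0.     1.   ]]
[ 0.6322 -0.0156 -0.3169  0.1238 -1.7574]
gap [-0.7  2.2  2.2]
crank_grip [-1.2  2.4 -0.6]
pointer_tip [1.4 2.7 2.1]
drum [ 2.1 -0.2  0.3]
gap [-3.  -2.6  0.3]
crank_grip [-0.4  2.6  0.6]
pointer_tip [-1.5  0.1  1.7]
drum [-1.9 -0.2 -3.2]
gap [  51.  -107.1   56.7]
crank_grip [-3.3  1.1 -3.8]
pointer_tip [-6.  -1.6 -1. ]
drum [-0.5 -0.8 -3.3]
gap [-3.1 -1.3  1.9]
pointer_tip [-2.4 -0.7 -2.2]
drum [3.5 1.6 3.3]
gap [ 0.2 -0.3 -0.5]
crank_grip [-0.   1.4  1.7]
pointer_tip [1.7 3.7 3.7]
drum [3.8 0.5 1.7]
gap [-0.1 -3.   0.5]
crank_grip [-1.3 -0.7  0.5]
pointer_tip [-1.   3.6  3.9]
drum [ 7.4 -2.6  2.3]
crank_grip [-0.6 -2.4 -0.3]
pointer_tip [0.2 0.1 3.8]
drum [7.9 1.7 0.5]
gap [ 1.2 -3.3  0.4]
crank_grip [ 0.4 -1.2  0.9]
pointer_tip [-2.   2.4  2.5]
1 0 cam [0.487 0.031 0.246] along axle 0.205 u -0.048 Y -0.0
1 -1.7 cam [0.452 0.106 0.209] along axle 0.205 u -0.116 Y 0.059
1 1.5 cam [ 0.424 -0.011  0.215] along axle 0.205 u -0.104 Y -0.06
1 3 cam [0.39  0.055 0.181] along axle 0.205 u -0.168 Y -0.009
-1 0 cam [0.564 0.007 0.356] along axle 0.254 u 0.079 Y 0.0
-1 -1.7 cam [0.529 0.081 0.32 ] along axle 0.254 u 0.012 Y 0.06
-1 1.5 cam [ 0.501 -0.035  0.326] along axle 0.254 u 0.024 Y -0.059
-1 3 cam [0.466 0.03  0.291] along axle 0.254 u -0.04 Y -0.008
10.575
```

```bash
cat >> h.py <<'E'
def turn(p,t0,t1,v=.06,n=.15):
    R,x=ori(p,np.radians(54)); a=frame(*p[:3])[3]
    for t in np.linspace(t0,t1,int(np.ceil(abs(t1-t0)/n))+1)[1:]:
        robot.servo_line(grip(p,t)+.004*a+.019*x,R,velocity=v)
        f=telemetry.read_ft_force(); O,u,Y,a,X=frame(*p[:3]); c=np.cos(t)*u-np.sin(t)*Y; w=-np.sin(t)*u-np.cos(t)*Y
        print(f"t={t:.2f} F rad {f@c:.1f} tan {f@w:.1f} ax {f@a:.1f}  T {telemetry.read_time_s():.1f}")
E
python3 - <<'E'
from h import *
p=json.load(open("p.json")); R,x=ori(p,np.radians(54)); a=frame(*p[:3])[3]
g=grip(p,p[3])+.004*a+.019*x
robot.servo_line(g-.1*x,R,velocity=.15); robot.servo_line(g,R,velocity=.12); print(telemetry.read_ft_force().round(1))
hand.close_gripper(grasp_force=30); print(telemetry.read_gripper_width(),telemetry.read_ft_force().round(1))
turn(p,p[3],p[3]-.45)
s=vision.snapshot("wrist"); cv2.imwrite("pics/w2.png",s["pixels"][:,:,::-1])
print(telemetry.read_qpos().round(2))
E
```

```text
[-0.2  0.2  0.3]
0.294548367917979 [-3.   1.7  2.5]
t=-0.03 F rad 0.3 tan -1.3 ax 4.0  T 12.8
t=-0.18 F rad -0.1 tan -0.4 ax 4.0  T 13.1
t=-0.33 F rad 2.8 tan -0.8 ax 3.1  T 13.4
[-0.08  0.52  2.06  3.62  0.42  1.27]
```

View pics/w2.png

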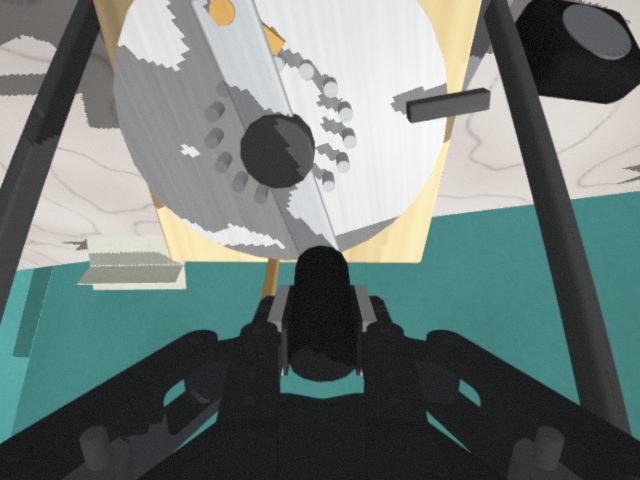

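The grip is held between the pads at (322,310), the arm has turned, the pointer has not moved, and the forces are small. I carry on.

Run:
```python
from h import *
p=json.load(open("p.json"))
turn(p,p[3]-.45,p[3]-1.68); robot.wait(.4)
o=look(("scene","top","wrist"),("crank_grip","pointer_tip"))
for k,v in o: print(k,v.round(4),((v-pts(p)[k])*1e3).round(1))
```

```text
t=-0.46 F rad 4.5 tan -0.6 ax 2.0  T 13.7
t=-0.60 F rad 5.5 tan -0.4 ax 1.2  T 14.0
t=-0.74 F rad 6.2 tan -0.6 ax -0.2  T 14.3
t=-0.87 F rad 7.8 tan -0.6 ax 0.2  T 14.6
t=-1.01 F rad 8.6 tan -1.0 ax 1.3  T 14.8
t=-1.15 F rad 9.4 tan -0.3 ax -0.3  T 15.1
t=-1.28 F rad 10.3 tan -1.0 ax 0.9  T 15.4
t=-1.42 F rad 9.1 tan -0.8 ax 1.7  T 15.7
t=-1.56 F rad 8.8 tan -2.2 ax 3.2  T 16.0
crank_grip [0.5927 0.0611 0.1871] [-27.7  80.6 -37.6]
pointer_tip [0.6156 0.0779 0.1392] [ 0.9 -1.1 -2.4]
crank_grip [0.5944 0.0603 0.1899] [-26.   79.8 -34.8]
pointer_tip [0.6179 0.0802 0.1443] [3.2 1.2 2.7]
crank_grip [0.5918 0.0621 0.1881] [-28.6  81.6 -36.6]
pointer_tip [0.6157 0.0767 0.1375] [ 1.  -2.3 -4.1]
```

```bash
cat >> h.py <<'E'
def phi(p,n=2):
    O,u,Y,a,X=frame(*p[:3]); out=[]
    for k,v in look(("scene","top","wrist"),("pointer_tip",),n):
        d=v-O; out.append(np.arctan2(-d@Y,d@u))
    print("phi",np.round(out,3),"med",round(float(np.median(out)),3)); return np.median(out)
E
python3 - <<'E'
from h import *
p=json.load(open("p.json")); t=p[3]-1.68
phi(p,1); turn(p,t,-.1); phi(p,2)
s=vision.snapshot("top"); c=s["pixels"][150:300,260:440,::-1]; cv2.imwrite("pics/t3.png",cv2.resize(c,None,fx=4,fy=4,interpolation=2))
print(telemetry.read_time_s())
E
```

```text
phi [-1.746 -1.758 -1.777] med -1.758
t=-1.41 F rad 8.9 tan 0.2 ax 1.4  T 17.4
t=-1.26 F rad 10.2 tan -1.5 ax 1.5  T 17.7
t=-1.12 F rad 9.8 tan -1.9 ax 1.0  T 18.0
t=-0.97 F rad 9.3 tan -2.8 ax -0.5  T 18.3
t=-0.83 F rad 9.1 tan -2.5 ax 0.6  T 18.6
t=-0.68 F rad 7.5 tan -1.4 ax -0.3  T 18.9
t=-0.54 F rad 6.7 tan -1.7 ax 0.5  T 19.2
t=-0.39 F rad 6.1 tan -1.5 ax 1.1  T 19.5
t=-0.25 F rad 5.2 tan -0.5 ax 2.9  T 19.8
t=-0.10 F rad 5.2 tan -0.9 ax 3.3  T 20.1
phi [-0.454 -0.474 -0.485 -0.486 -0.462 -0.446] med -0.468
20.7
```

Run:
```python
from h import *
p=json.load(open("p.json"))
turn(p,-.1,.24); robot.wait(.2); phi(p,3)
O,u,Y,a,X=frame(*p[:3]); print("gap",[round(float(np.arctan2(-(v-O)@Y,(v-O)@u)),3) for k,v in look(("scene","top","wrist"),("gap",),3)])
for c in ("top","scene"):
    s=vision.snapshot(c); P=cv2.projectPoints(np.array([O+.06*a+.086*u]),cv2.Rodrigues(np.array(s["R"]))[0],np.array(s["t"]),np.array(s["camera_matrix"]),np.array(s["D"]))[0].ravel(); i=P.astype(int); print(c,P)
    y,x=i[1]-45,i[0]-60; cv2.imwrite(f"pics/{c}4.png",cv2.resize(s["pixels"][y:y+90,x:x+120,::-1],None,fx=6,fy=6,interpolation=2))
s=vision.snapshot("wrist"); cv2.imwrite("pics/w4.png",s["pixels"][:,:,::-1]); print(telemetry.read_time_s())
```

```text
t=0.01 F rad 4.1 tan -0.3 ax 3.4  T 21.0
t=0.13 F rad 3.7 tan -2.0 ax 6.0  T 21.2
t=0.24 F rad 3.2 tan -0.8 ax 5.3  T 21.5
phi [-0.145 -0.104 -0.121 -0.109 -0.123 -0.104 -0.158 -0.09  -0.128] med -0.121
gap [-0.029, -0.043, -0.004, -0.042, -0.004, -0.034, -0.006, 0.009]
top [358.37650101 195.90765287]
scene [262.58391333 258.34372292]
23.65
```

View pics/top4.png

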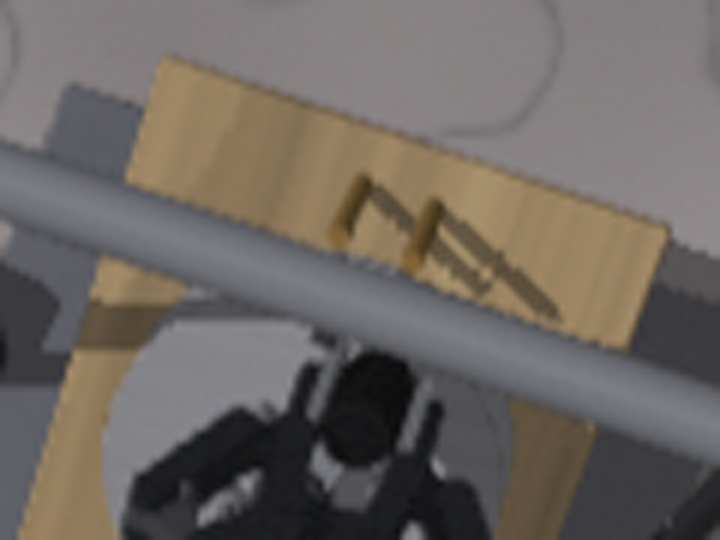

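View pics/scene4.png

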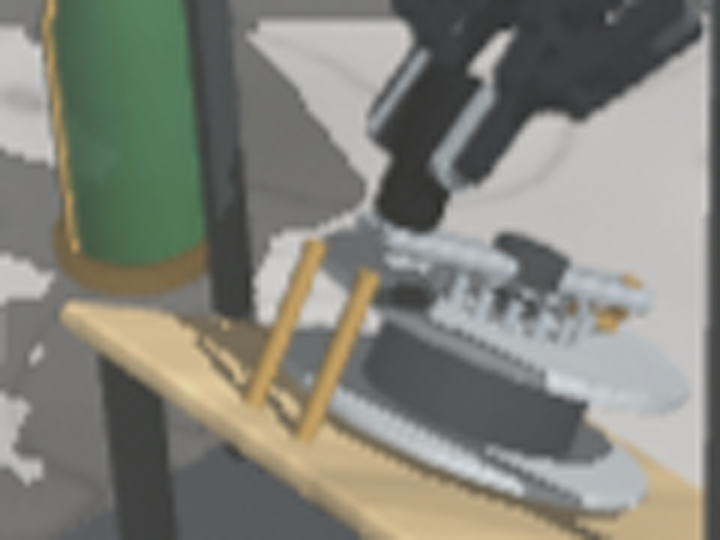

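The scene crop shows the pointer's dark end at about (405,292), just beside the near post at (365,280) and not yet in the gap. In the top view it is hidden behind the roller. I move the remaining ~0.105 rad.

Run:
```python
from h import *
p=json.load(open("p.json"))
turn(p,.24,.345,v=.03); robot.wait(.3); phi(p,4)
s=vision.snapshot("scene"); cv2.imwrite("pics/s5.png",cv2.resize(s["pixels"][213:303,202:322,::-1],None,fx=6,fy=6,interpolation=2))
O,u,Y,a,X=frame(*p[:3])
# expected pixels of tip for phi
for f in (-.1,-.05,0,.05):
    c=np.cos(f)*u-np.sin(f)*Y
    print(f,((cv2.projectPoints(np.array([O+.06*a+.086*c,O+.06*a+.09*c,O+.052*a+.09*c]),cv2.Rodrigues(np.array(s["R"]))[0],np.array(s["t"]),np.array(s["camera_matrix"]),np.array(s["D"]))[0].reshape(-1,2)-[202,213])*6).round().tolist())
print(telemetry.read_time_s())
```

```text
t=0.34 F rad 1.2 tan -1.9 ax 5.4  T 24.0
phi [-0.065 -0.024 -0.032 -0.048 -0.071 -0.051 -0.064 -0.042 -0.032 -0.029
 -0.027] med -0.042
-0.1 [[381.0, 282.0], [374.0, 282.0], [366.0, 302.0]]
-0.05 [[372.0, 277.0], [365.0, 276.0], [357.0, 297.0]]
0 [[364.0, 272.0], [356.0, 271.0], [348.0, 292.0]]
0.05 [[356.0, 267.0], [348.0, 266.0], [340.0, 286.0]]
25.5583
```

View pics/s5.png

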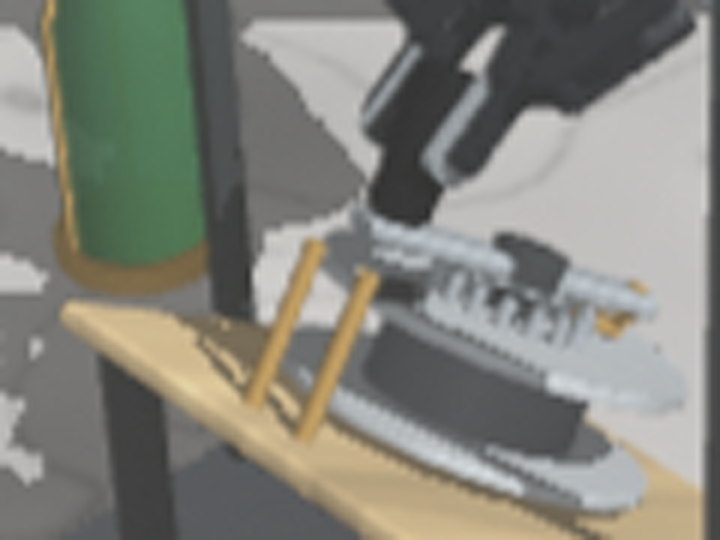

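The pointer end is now hidden behind the near post at (365,285), and the measured angle is -0.04 (3.6 mm short). I advance 0.03 more, release, back off and check.

Run:
```python
from h import *
p=json.load(open("p.json"))
turn(p,.345,.378,v=.03); robot.wait(.4); phi(p,2)
hand.let_go(); R,x=ori(p,np.radians(54))
robot.servo_line(np.array(telemetry.read_tcp_pos())-.12*x,R,velocity=.12); robot.wait(.3)
phi(p,3); O,u,Y,a,X=frame(*p[:3])
print("gap",[round(float(np.arctan2(-(v-O)@Y,(v-O)@u)),3) for k,v in look(("wrist","scene"),("gap",),3)])
s=vision.snapshot("wrist"); cv2.imwrite("pics/w6.png",s["pixels"][:,:,::-1]); print(telemetry.read_time_s(),telemetry.read_ft_force().round(1))
```

```text
t=0.38 F rad 2.3 tan -2.8 ax 5.7  T 25.8
phi [-1.000e-03  1.900e-02 -1.900e-02 -1.200e-02 -1.764e+00  1.800e-02] med -0.007
phi [ 2.198e+00  3.077e+00 -2.000e-03 -3.200e-02 -2.000e-02 -3.100e-02
 -6.000e-03  1.600e-02  1.200e-02] med -0.002
gap [-0.004, 0.003, 0.013, -0.026, -0.049, -0.032]
30.425 [-0.  -0.7 -0.3]
```

View pics/w6.png

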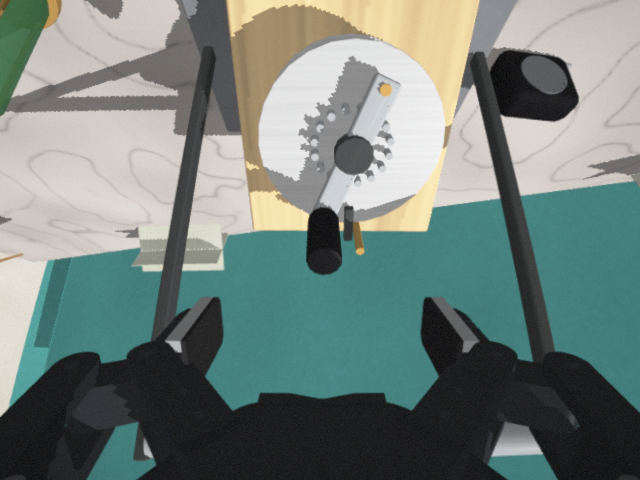

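Released. In the wrist view the pointer (348,237) lies left of the visible post (360,250), and the other post is behind the grip. One projection check of pointer against post before handing in.

Run:
```python
from h import *
p=json.load(open("p.json")); O,u,Y,a,X=frame(*p[:3])
tp=np.array(telemetry.read_tcp_pos()); A=Ro.from_rotvec(telemetry.read_orientation()).as_matrix()
s=vision.snapshot("wrist"); M=np.eye(4); M[:3,:3]=A; M[:3,3]=tp; C=np.linalg.inv(M@np.array(s["tool_from_camera"]))
al=np.arcsin(14/99)
pr=lambda q:cv2.projectPoints(np.array(q),cv2.Rodrigues(C[:3,:3])[0],C[:3,3],np.array(s["camera_matrix"]),np.array(s["D"]))[0].reshape(-1,2).round(1).tolist()
d=lambda t:np.cos(t)*u-np.sin(t)*Y
print("posts top",pr([O+.064*a+.099*d(-al),O+.064*a+.099*d(al)]),"hub",pr([O+.06*a]))
for f in (-.08,-.04,0,.04,.08): print(f,"pointer end-top, inner",pr([O+.06*a+.09*d(f),O+.06*a+.07*d(f)]))
c=s["pixels"][190:270,290:390,::-1]; cv2.imwrite("pics/w7.png",cv2.resize(c,None,fx=7,fy=7,interpolation=0))
```

```text
posts top [[360.3, 250.8], [330.8, 250.7]] hub [[350.5, 148.9]]
-0.08 pointer end-top, inner [[353.3, 241.2], [352.8, 223.4]]
-0.04 pointer end-top, inner [[349.5, 241.4], [349.7, 223.6]]
0 pointer end-top, inner [[345.7, 241.4], [346.6, 223.6]]
0.04 pointer end-top, inner [[341.9, 241.4], [343.5, 223.6]]
0.08 pointer end-top, inner [[338.1, 241.2], [340.5, 223.4]]
```

View pics/w7.png

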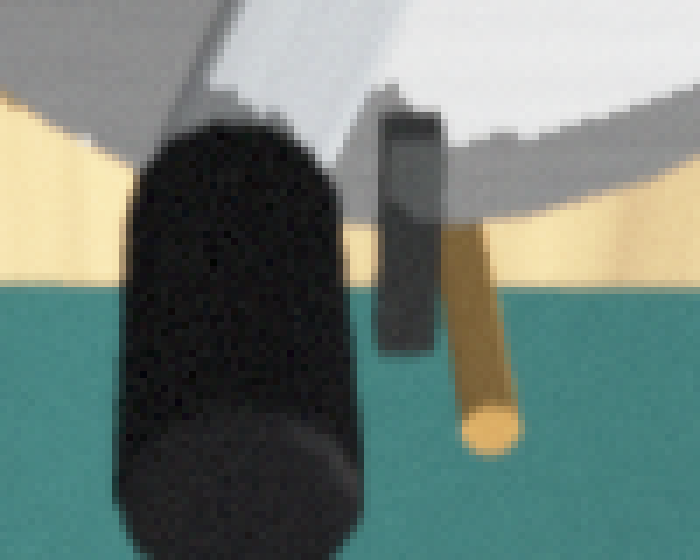

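The post is seen at (360.0, 251.7), where 360.3 was predicted. The pointer end at x=348.0 gives phi ≈ -0.024, about 2 mm from the middle and inside the 8 mm limit. I hand in.

Run:
```python
from cell import robot
robot.job_done()
```

```text
the job is handed in; nothing more can be done
```

I tested the freewheel by the crank alone and handed the job in at about 30 s of robot time; no verdict is reported.

- **Loose way:** I held the crank's grip from the stand's front and turned it 1.68 rad anticlockwise. The grip moved about 90 mm. The drum stayed still: the pointer marks shifted only by their own noise (up to about 5 mm).
- **Catching way:** Turning clockwise, the pawl caught and carried the drum about 1.75 rad to the gap. I then opened the gripper and backed the arm 120 mm off.
- **Last checks:**
  - The networks put the pointer within about 0.03 rad of the middle.
  - My own projection of the wrist picture put it about 2 mm short of the middle (limit 8 mm). The post it could see lay where the fitted geometry predicted.
  - The wrist force was near zero.
- **Disagreements:** Three pointer marks around the release were clear outliers (-1.76, 2.20 and 3.08 rad), and I discarded them. The second post was hidden behind the grip in the last picture.
- **Not checked:** I did not measure the bystanders again at the end. The arm's path was planned clear of them.

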